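# Clamp a gel cassette in the screw press

### The job

Push the flat gel cassette fully home in the screw press, without ramming it. Then tighten the press's hand knob clockwise until you feel the foot bite on the cassette, and give it one eighth of a turn more (no more, or the cassette cracks); let go, and leave the other things on the bench where they are.

Things in the scene. Friction and masses are not known exactly. Their poses are not given: they have to be found in the camera images.
- press: Fixed aluminium screw press; place and yaw vary. Origin on the bench under the knob's axis; x points from the open loading end (robot's side) to the end stops, z up. Bed plate: x -90 to +70 mm, 150 mm wide, top 20 mm above the bench. White side guides, inner faces y = +-36, rise 10 mm above the bed. Columns at y = +-62 carry a bridge (26 mm wide in x, 140 mm long in y, 80 to 96 mm up).
- press_stop (a point): Middle between the two steel end stops, at their faces, on the bed's top (x = +50, y = 0, z = 20 mm in the press's frame, same axes as the press). The cassette is home when its far end meets both faces; it then jams solid. The stops rise 18 mm above the bed.
- cassette: Flat gel cassette, grey slab with glass top and black side clips, 130 (x) x 70 (y) x 24 mm, 0.25 to 0.5 kg. Origin in the centre of its underside; x along the press's x. Lies on the bed between the guides (1 mm play each side), under the foot, 25 to 45 mm short of home at the start. At home its origin is at x = -15 mm in the press's frame, its near end at x = -80. It slides with 1 to 6 N.
- knob: The press's hand knob on top of the bridge. Origin on its vertical turning axis at the foot of its shank, 100 mm above the bench; x along the bar, z up. It tightens clockwise seen from above, stays at its height, turns 4.2 rad at most and stays where it is left. The shank carries the screw and the foot below.
- foot_axis (a point): Where the foot presses: on the knob's axis, at the height of the cassette's top (44 mm above the bench). The foot, a black rubber disc 46 mm across, turns with the knob and sinks 13.8 mm a turn. At first it hangs 1.4 to 5.4 mm clear, hidden (0.6 to 2.5 rad of free turning). Torque on a still hand: under 0.04 N m while free; about 0.05 more 0.2 rad past the bite, about 0.2 at an eighth of a turn.
- knob_mid (a point): Middle of the knob's black upright bar, on the turning axis, 130 mm above the bench. The bar is 50 mm long (this point's x axis), 14 mm thick (y), and stands from 108 to 146 mm above the bench; nothing but the bridge (top 96 mm, and a 100 mm high boss 26 mm across) is below it. It is slightly springy: under load it twists by about 0.1 rad and springs back when let go.
- dishes: Bystander: stack of three culture dishes, 90 mm across, 46 mm high, beside the press. Origin at the centre of its underside.
- tuberack: Bystander: white tube rack, 200 x 62 mm, 42 mm high with the tubes, beside the press. Origin at the centre of its underside.
- tipbox: Bystander: grey closed tip box, 115 x 80 x 55 mm. Origin at the centre of its underside.
- flask: Bystander: glass bottle, 72 mm across, 150 mm high. Origin at the centre of its underside.
Not all that is in view belongs to the job. What is shaped like the press but purple or yellow is not meant.

How it is judged:
By the outcome, as a careful person would: the job done as asked, in the order asked, and still so for the second after the job is handed in, with the robot touching nothing.
It also fails if it takes over 70 s, if anything falls off the work surface, if the arm or the gripper's body presses on something with over 40 N, if the wrist force passes 120 N, or if a joint passes its speed limit or range.

### The arm

A 7-joint arm with a two-finger parallel gripper is mounted at the origin on the work surface. World frame = base frame: x ahead of the robot, y to its left, z up, the work surface at z = 0. Lengths are in m, angles in rad, forces in N, time in s.
With the tool pointing down it reaches from about 0.425 to 0.925 m from the base axis. Payload 6.8 kg.
Tool frame: the origin (TCP) lies at the very end of the fingers, on their centre line; the grasp point (between the pads) lies 19 mm behind it; y points along the fingers, x is the direction in which the jaws open and shut, and the axes are right-handed (so a half turn about y gives the same grasp; the last joint's range is limited). The gripper opens to 85 mm and grips with 20 to 120 N. Pads are 22 mm wide; open, the fingers measure 114 mm over their backs; the gripper's body (76 mm by 85 mm) begins 54 mm behind the grasp point. The pads swing forward as they close: fully open they stand 13 mm farther back than shut.
Start: joints at [1.198, 0.477, 0.022, 1.555, -0.011, 1.109, -0.083], TCP at [0.177, -0.651, 0.231] pointing down, gripper open.
Joint ranges: [-2.96, 2.96], [-0.34, 2.1], [-1.41, 1.46], [0.24, 2.44], [-1.37, 4.51], [0.17, 1.92], [-2.96, 2.96]. Speed limits (rad/s): [2.39, 2.39, 3.14, 3.14, 3.14, 3.14, 3.14].

### API

Orientations are given as a rotation vector (axis times angle).
In Python, from bench import r, imaging gives the robot as it stands.
- The arm moves only by the shell command python3 -m jog 'ROWS' [FORCE]. ROWS is text: rows parted by semicolons, each of 7 numbers parted by spaces: the turn, a rotation vector about the tool's x, y, z in degrees, then the shift along the tool's x, y, z in mm, then the opening, from 0 (shut) to 1 (fully open). A call has exactly 5 rows; each row shifts and turns the commanded pose from where the row before left it, along the tool's axes as they then stand; what a row does not reach is not made up. A row lasts 1/12 s, in which the tool goes at most 41.7 mm and 7.16 degrees, less where a joint would pass 70% of its speed; a pose out of reach is approached as far as the arm can. A call with a gripper value outside its range is refused whole. The fingers move at their own pace and stop on an object; FORCE is the grip in N (left out, the last holds). Time passes only in rows, so rows that do not move let the fingers close, or fill a call up. It gives the time, the measured TCP pose, the force and the opening at its end, in the units of the state.
- r.get_obs(): the state, without advancing time (a new reading comes with each control period).
- imaging.grab_frame(name): name is "scene" or "side" or "wrist"; returns a dict with "color" (420x560x3 uint8, red, green, blue), "z_map" (420x560 float32, m along the optical axis (not along the pixel's ray), 0 where there is no reading), "fx", "fy", "cx", "cy" (pixels), "world_to_cam" (4x4, takes a point from world to camera coordinates); the wrist camera has in their place "hand_eye" (4x4, takes a point from camera to tool coordinates, whose origin is the TCP and whose axes are the tool frame's). Camera axes: x right, y up, looking along -z (the intrinsics and any distortion apply to the point x, -y, -z); pixel columns grow to the right and rows downward; lengths in m; the calibration is good to about 2 mm. A picture is of the moment at which its call begins: read the wrist's pose just before it.
- r.hand_in(): hands the job in, once; it reports no verdict.
The state is a dict: "clock": time; "joints": joint angles; "qvel": joint speeds; "tau": joint torques, N m; "tcp_pos": TCP position; "orientation": TCP orientation; "contact_force": force on the tool from outside, world axes, zero at the start; "moment": the same for the moment, N m; "grip_width": finger opening in m.
Only numpy, scipy, OpenCV 4.12 (cv2) and the standard library are available. Lean on these libraries where they do the work, as an engineer would, in place of code of your own. Each camera call takes 0.05 s, during which the arm holds its last target.

## Working session

There is one attempt and no reset: what is moved stays moved. The work goes in short steps, Python scripts to look and compute and a shell command to move; the robot and the scene stay as the last step left them, time stands still between calls to the robot, and variables do not carry over. Pictures are saved under pics/ and viewed, and the job is handed in when it is done.

```bash
ls; mkdir -p pics
python3 - <<'E'
from bench import r, imaging
import cv2, numpy as np
o=r.get_obs()
for k,v in o.items(): print(k,np.round(v,4))
for n in("scene","side","wrist"):
    f=imaging.grab_frame(n); cv2.imwrite(f"pics/{n}0.png",f["color"][:,:,::-1])
    print(n,f["fx"],f["fy"],f["cx"],f["cy"],[k for k in f]); print(np.round(f.get("world_to_cam",f.get("hand_eye")),4))
E
```

```text
pics
clock 0.0
joints [ 1.1979  0.4778  0.0223  1.5565 -0.0115  1.1093 -0.0831]
qvel [ 0.0009  0.0002 -0.0003  0.001   0.0012  0.0003  0.0006]
tau [ 1.10000e-03 -5.96439e+01  1.60860e+00 -2.81200e+01  1.25000e-02
  9.40000e-03  0.00000e+00]
tcp_pos [ 0.1765 -0.6509  0.2303]
orientation [-1.3218  1.0131 -1.0105]
contact_force [0.2145 0.3772 0.2832]
moment [-0.0057  0.0077 -0.016 ]
grip_width 0.0854
scene 529.2756982995725 529.2756982995725 273.3084874159851 214.69272288517243 ['color', 'z_map', 'fx', 'fy', 'cx', 'cy', 'world_to_cam']
[[-0.0546  0.9985  0.0027 -0.0101]
 [-0.6956 -0.04    0.7173  0.2362]
 [ 0.7163  0.0372  0.6968 -1.9035]
 [ 0.      0.      0.      1.    ]]
side 513.4237034349911 513.4237034349911 282.2908087451709 213.49756319936924 ['color', 'z_map', 'fx', 'fy', 'cx', 'cy', 'world_to_cam']
[[-0.8566 -0.5159 -0.0068  0.4013]
 [ 0.3935 -0.6618  0.6381 -0.2382]
 [-0.3337  0.5439  0.7699 -1.3783]
 [ 0.      0.      0.      1.    ]]
wrist 375.9864608021188 375.9864608021188 272.3778308898148 213.00048876233396 ['color', 'z_map', 'fx', 'fy', 'cx', 'cy', 'hand_eye']
[[ 1.000e+00 -0.000e+00 -8.000e-04 -5.000e-04]
 [-8.000e-04  2.602e-01 -9.656e-01 -1.430e-01]
 [ 2.000e-04  9.656e-01  2.602e-01  6.550e-02]
 [ 0.000e+00  0.000e+00  0.000e+00  1.000e+00]]
```

View pics/scene0.png

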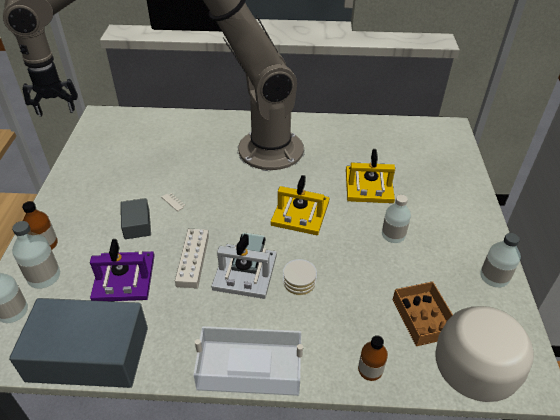

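View pics/side0.png

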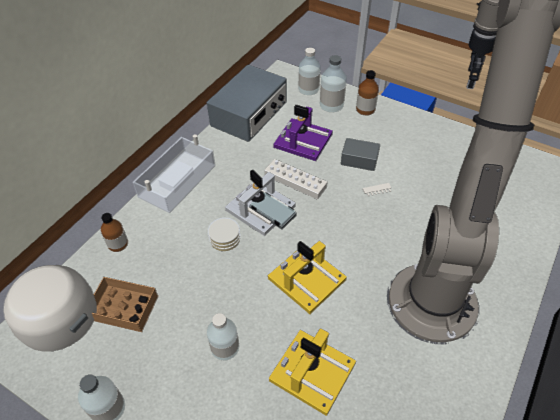

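View pics/wrist0.png

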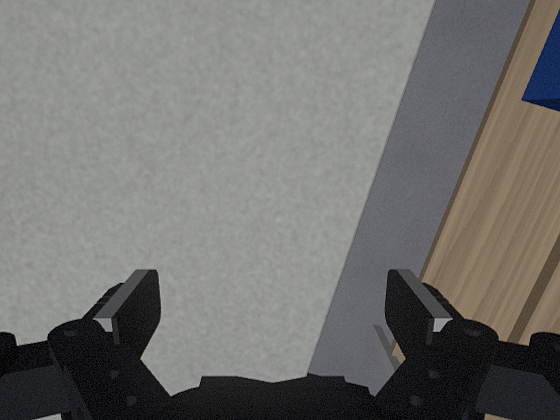

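Candidates for the press: aluminium one at scene (245,265) / side (260,205); purple at (122,272); yellow at (300,208) and (370,180). The aluminium one, with a cassette under its foot, fits the description. Next I take close crops.

```bash
cat > h.py <<'E'
import numpy as np, cv2
from bench import r, imaging
from scipy.spatial.transform import Rotation as Rot
def world_pts(f,pose=None):
    z=f["z_map"]; h,w=z.shape
    v,u=np.mgrid[0:h,0:w]
    x=(u-f["cx"])/f["fx"]*z; y=-(v-f["cy"])/f["fy"]*z
    P=np.stack([x,y,-z],-1)
    M=cam2w(f,pose)
    W=P@M[:3,:3].T+M[:3,3]; W[z==0]=np.nan
    return W
def cam2w(f,pose=None):
    if "world_to_cam" in f: return np.linalg.inv(f["world_to_cam"])
    T=np.eye(4);T[:3,:3]=Rot.from_rotvec(pose["orientation"]).as_matrix();T[:3,3]=pose["tcp_pos"]
    return T@f["hand_eye"]
def ray(f,u,v,z,pose=None):
    M=cam2w(f,pose); d=M[:3,:3]@np.array([(u-f["cx"])/f["fx"],-(v-f["cy"])/f["fy"],-1]); o=M[:3,3]
    return o+d*(z-o[2])/d[2]
def proj(f,p,pose=None):
    c=np.linalg.inv(cam2w(f,pose))@np.append(p,1)
    return f["cx"]+f["fx"]*c[0]/-c[2], f["cy"]-f["fy"]*c[1]/-c[2]
E
python3 - <<'E'
from h import *
print(np.round(Rot.from_rotvec(r.get_obs()["orientation"]).as_matrix(),3))
for n,(a,b,c,d) in dict(scene=(160,220,340,310),side=(200,150,320,250)).items():
    f=imaging.grab_frame(n); im=f["color"][b:d,a:c,::-1]
    k=4 if n=="scene" else 6
    cv2.imwrite(f"pics/{n}_crop.png",cv2.resize(im,None,fx=k,fy=k,interpolation=cv2.INTER_CUBIC))
    W=world_pts(f); 
    if n=="scene":
        for p in [(245,265),(122,272),(300,208),(370,180),(192,257),(300,276)]: print(p,np.round(W[p[1],p[0]],3))
    # bridge top points
    c=f["color"].astype(int)
    np.save(f"W_{n}.npy",W); np.save(f"C_{n}.npy",f["color"])
E
```

```text
[[ 0.262 -0.     0.965]
 [-0.965  0.001  0.262]
 [-0.001 -1.    -0.   ]]
(245, 265) [ 0.592 -0.035  0.052]
(122, 272) [ 0.641 -0.361  0.058]
(300, 208) [0.358 0.111 0.052]
(370, 180) [0.22  0.332 0.058]
(192, 257) [ 0.551 -0.19   0.028]
(300, 276) [0.621 0.116 0.05 ]
```

View pics/scene_crop.png

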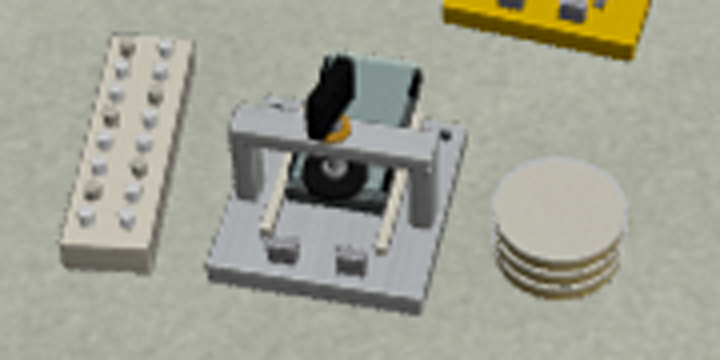

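View pics/side_crop.png

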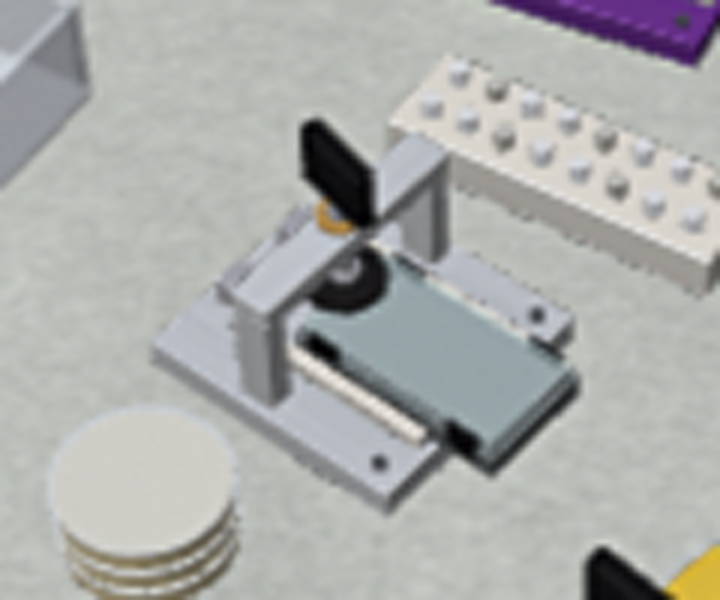

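Run:
```python
from h import *
for n in("scene","side"):
    W=np.load(f"W_{n}.npy"); 
    near=(np.hypot(W[...,0]-0.58,W[...,1]+0.035)<0.13)
    for nm,lo,hi in(("bridge",.088,.104),("bed",.014,.025),("cass",.038,.049),("knob",.115,.15)):
        m=near&(W[...,2]>lo)&(W[...,2]<hi)
        P=W[m][:,:2].astype(np.float32)
        rect=cv2.minAreaRect(P); print(n,nm,len(P),np.round(P.mean(0),4),np.round(rect[0],4),np.round(rect[1],4),round(rect[2],1), np.round(np.median(W[m][:,2]),4))
```

```text
scene bridge 417 [ 0.5893 -0.0384] [ 0.5873 -0.0403] [0.14   0.0314] 83.1 0.0956
scene bed 1174 [ 0.6094 -0.039 ] [ 0.5762 -0.0403] [0.1827 0.247 ] 1.3 0.02
scene cass 525 [5.484e-01 3.000e-04] [ 0.5582 -0.0035] [0.2011 0.1865] 83.3 0.044
scene knob 164 [ 0.5918 -0.0392] [ 0.5873 -0.0402] [0.0165 0.0546] 67.4 0.1395
side bridge 300 [ 0.5807 -0.0361] [ 0.582  -0.0427] [0.1445 0.0321] 83.5 0.0959
side bed 661 [ 0.5666 -0.0181] [ 0.5643 -0.0336] [0.2026 0.2092] 54.1 0.0206
side cass 865 [ 0.5349 -0.0149] [ 0.549  -0.0091] [0.1899 0.1984] 6.7 0.0445
side knob 135 [ 0.5796 -0.0381] [ 0.5829 -0.0411] [0.0161 0.0541] 69.5 0.1385
```

The crops confirm it: aluminium press with cassette, black bar pointing roughly along world x at scene (245,243), tube rack to the left and dishes to the right. Now I move over it with the tool down and the wrist camera on the robot's side.

```bash
python3 -m jog '0 0 0 -20 -4 20 1;0 0 0 -27 0 25 1;0 0 0 -27 0 25 1;0 0 0 -27 0 25 1;0 0 0 -27 0 25 1'; python3 -m jog '0 0 0 -27 0 25 1;0 0 0 -27 0 25 1;0 0 0 -27 0 25 1;0 0 0 -27 0 25 1;0 0 0 -27 0 25 1'; python3 -m jog '0 0 0 -27 0 25 1;0 0 0 -27 0 25 1;0 0 0 -27 0 25 1;0 0 0 -27 0 25 1;0 0 0 -27 0 25 1'
```

```text
clock: 0.67
tcp_pos: [0.2595, -0.4949, 0.2352]
orientation: [-1.323, 1.012, -1.012]
contact_force: [0.3, -0.5, -0.0]
grip_width: 0.0854
clock: 1.08
tcp_pos: [0.3447, -0.3319, 0.2355]
orientation: [-1.323, 1.012, -1.012]
contact_force: [2.2, 0.0, -0.3]
grip_width: 0.0855
clock: 1.5
tcp_pos: [0.4301, -0.1689, 0.2356]
orientation: [-1.323, 1.012, -1.013]
contact_force: [0.4, -0.5, 0.1]
grip_width: 0.0853
```

```bash
python3 -m jog '0 0 0 -27 0 25 1;0 0 0 -27 0 25 1;0 0 0 -27 0 25 1;0 0 0 -27 0 22 1;0 0 0 -17 0 0 1'; python3 -m jog '0 -7 0 0 -4 0 1;0 -7 0 0 -4 0 1;0 -7 0 0 -4 0 1;0 -7 0 0 -4 0 1;0 -7 0 0 -4 0 1'; python3 -c "
from h import *
print(np.round(r.get_obs()['joints'],3))"
```

```text
clock: 1.92
tcp_pos: [0.4934, -0.0196, 0.2358]
orientation: [-1.321, 1.007, -1.009]
contact_force: [0.7, -0.8, -1.0]
grip_width: 0.0856
clock: 2.33
tcp_pos: [0.4904, -0.0245, 0.2555]
orientation: [-1.503, 0.539, -0.539]
contact_force: [0.4, 0.3, -0.3]
grip_width: 0.0852
[ 0.369  0.186 -0.501  1.928  0.102  1.052 -0.864]
```

```bash
for i in 1; do python3 -m jog '0 -7 0 0 0 0 1;0 -7 0 0 0 0 1;0 -7 0 0 0 0 1;0 -7 0 0 0 0 1;0 -7 0 0 0 0 1'; python3 -m jog '0 -7 0 0 0 0 1;0 -7 0 0 0 0 1;0 -7 0 0 0 0 1;0 -7 0 0 0 0 1;0 -7 0 0 0 0 1';python3 -m jog '0 -7 0 0 0 0 1;0 -7 0 0 0 0 1;0 -7 0 0 0 0 1;0 -7 0 0 0 0 1;0 -7 0 0 0 0 1'; python3 -m jog '0 -7 0 0 0 0 1;0 -7 0 0 0 0 1;0 -4 0 0 0 0 1;0 0 0 0 0 0 1;0 0 0 0 0 0 1'; done
cat >> h.py <<'E'
def R(o): return Rot.from_rotvec(o["orientation"]).as_matrix()
E
python3 - <<'E'
from h import *
o=r.get_obs(); f=imaging.grab_frame("wrist"); print(np.round(R(o),3),np.round(o["joints"],3),np.round(o["tcp_pos"],4))
cv2.imwrite("pics/w1.png",f["color"][:,:,::-1]); np.save("W_w1.npy",world_pts(f,o)); np.save("C_w1.npy",f["color"])
import pickle; pickle.dump((o,f),open("w1.pkl","wb"))
E
```

```text
clock: 2.75
tcp_pos: [0.4905, -0.0246, 0.2553]
orientation: [-1.57, 0.062, -0.062]
contact_force: [-0.0, -1.0, 0.2]
grip_width: 0.0855
clock: 3.17
tcp_pos: [0.4904, -0.0246, 0.2553]
orientation: [-1.53, -0.417, 0.417]
contact_force: [0.4, -0.4, -0.8]
grip_width: 0.0856
clock: 3.58
tcp_pos: [0.4904, -0.0246, 0.2553]
orientation: [-1.382, -0.889, 0.889]
contact_force: [-0.5, -0.0, -0.2]
grip_width: 0.0856
clock: 4.0
tcp_pos: [0.4905, -0.0246, 0.2553]
orientation: [-1.264, -1.119, 1.119]
contact_force: [0.0, 0.8, 0.3]
grip_width: 0.0853
[[ 0.122 -0.    -0.993]
 [ 0.993  0.     0.122]
 [ 0.    -1.     0.   ]] [ 0.617  0.232 -0.792  1.915  0.188  1.07   1.197] [ 0.4905 -0.0246  0.2553]
```

View pics/w1.png

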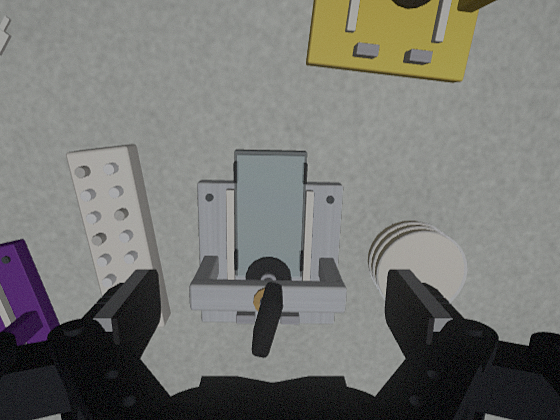

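```bash
cat > meas.py <<'E'
from h import *
def rectz(W,c,rad,lo,hi):
    m=(np.hypot(W[...,0]-c[0],W[...,1]-c[1])<rad)&(W[...,2]>lo)&(W[...,2]<hi)
    m=cv2.morphologyEx(m.astype(np.uint8),cv2.MORPH_OPEN,np.ones((3,3),np.uint8))
    n,l,s,_=cv2.connectedComponentsWithStats(m)
    k=1+np.argmax(s[1:,4]); m=l==k
    return m
E
python3 - <<'E'
from meas import *
W=np.load("W_w1.npy"); c=(0.585,-0.04)
for nm,lo,hi,rad,cc in(("bridge",.088,.104,.09,c),("bed",.015,.025,.13,c),("cass",.038,.05,.15,(0.5,-0.03)),("knob",.12,.16,.05,c)):
    m=rectz(W,cc,rad,lo,hi); P=W[m]
    rc=cv2.minAreaRect(P[:,:2].astype(np.float32)); v,u=np.nonzero(m)
    print(nm,m.sum(),np.round(np.median(P[:,2]),4),np.round(rc[0],4),np.round(rc[1],4),round(rc[2],1),(u.min(),u.max(),v.min(),v.max()))
E
```

```text
bridge 2105 0.0962 [ 0.5786 -0.0761] [0.0676 0.0268] 81.8 (np.int64(189), np.int64(265), np.int64(282), np.int64(311))
bed 2343 0.0205 [ 0.5396 -0.0912] [0.0383 0.1072] 80.7 (np.int64(197), np.int64(234), np.int64(182), np.int64(279))
cass 7487 0.0444 [ 0.5248 -0.0317] [0.0699 0.1236] 81.8 (np.int64(234), np.int64(307), np.int64(155), np.int64(277))
knob 1388 0.1453 [ 0.5833 -0.04  ] [0.0142 0.05  ] 68.1 (np.int64(252), np.int64(282), np.int64(287), np.int64(357))
```

Run:
```python
from meas import *
W=np.load("W_w1.npy"); c=(0.585,-0.04)
def allrect(lo,hi,rad,c):
    m=(np.hypot(W[...,0]-c[0],W[...,1]-c[1])<rad)&(W[...,2]>lo)&(W[...,2]<hi)
    m=cv2.morphologyEx(m.astype(np.uint8),cv2.MORPH_OPEN,np.ones((3,3),np.uint8))>0
    return W[m]
P=allrect(.092,.099,.09,c); rc=cv2.minAreaRect(P[:,:2].astype(np.float32)); print("bridge",rc,len(P))
P=allrect(.016,.024,.14,c); rc=cv2.minAreaRect(P[:,:2].astype(np.float32)); print("bed",rc,len(P))
m=rectz(W,(0.5,-0.03),.15,.041,.048); P=W[m][:,:2]
rc=cv2.minAreaRect(P.astype(np.float32)); print("cass",cv2.boxPoints(rc))
# near edge of cassette by row-extremes
a=np.radians(-7.6); ex=np.array([np.cos(a),np.sin(a)]); ey=np.array([-ex[1],ex[0]])
K=np.array([0.5833,-0.04])
s=(P-K)@ex; t=(P-K)@ey
print("near",np.percentile(s,[0,1,2]),"side",np.percentile(t,[0,1,99,100]))
for t0 in np.arange(-.03,.031,.01):
    q=s[(abs(t-t0)<.004)]; print(round(t0,3),round(q.min(),4))
```

```text
bridge ((0.58376544713974, -0.04030948877334595), (0.13991084694862366, 0.026737064123153687), 81.94048309326172) 3529
bed ((0.5742319226264954, -0.037582650780677795), (0.2609756886959076, 0.15999892354011536), 81.94503021240234) 5615
cass [[ 0.45862678 -0.05743923]
 [ 0.580957   -0.07516616]
 [ 0.5909786  -0.00600916]
 [ 0.46864837  0.01171777]]
near [-0.1209051  -0.12005169 -0.11898841] side [-0.03502391 -0.03271096  0.0331882   0.03559178]
-0.03 -0.1208
-0.02 -0.1209
-0.01 -0.1209
0.0 -0.1203
0.01 -0.1205
0.02 -0.1206
0.03 -0.1205
```

```bash
python3 -m jog '0 1 0 -2.5 0 12 0.35;0 0 0 0 0 20 0.35;0 0 0 0 0 20 0.35;0 0 0 0 20 0 0.35;0 0 0 0 30 0 0.35'; python3 -m jog '0 0 0 0 35 0 0.35;0 0 0 0 35 0 0.35;0 0 0 0 25 0 0.35;0 0 0 0 0 0 0.35;0 0 0 0 0 0 0.35'
python3 - <<'E'
from h import *
o=r.get_obs(); f=imaging.grab_frame("wrist"); print(np.round(R(o),3),np.round(o["joints"],3),np.round(o["tcp_pos"],4))
cv2.imwrite("pics/w2.png",f["color"][:,:,::-1]);
E
```

```text
clock: 4.47
tcp_pos: [0.4393, -0.0204, 0.2072]
orientation: [-1.278, -1.109, 1.105]
contact_force: [0.9, 0.2, -0.1]
grip_width: 0.0302
clock: 4.88
tcp_pos: [0.4374, -0.0199, 0.11]
orientation: [-1.269, -1.106, 1.109]
contact_force: [0.8, 0.9, -0.6]
grip_width: 0.03
[[ 0.137 -0.003 -0.991]
 [ 0.991  0.     0.137]
 [-0.    -1.     0.003]] [ 0.538  0.355 -0.735  2.171  0.353  0.737  1.002] [ 0.4374 -0.0199  0.11  ]
```

View pics/w2.png

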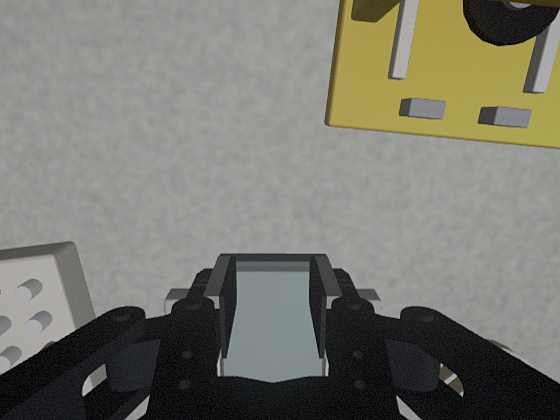

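The jaws straddle the cassette's centre line (tips at (235,258) and (325,258)), about 16 mm clear of its near end. I now lower the tool to cassette height.

```bash
python3 -m jog '0 0 0 0 20 0 0.35;0 0 0 0 25 0 0.35;0 0 0 0 20 0 0.35;0 0 0 0 12 0 0.35;0 0 0 0 5 0 0.35'; python3 -m jog '0 0 0 0 0 0 0.35;0 0 0 0 0 0 0.35;0 0 0 0 0 0 0.35;0 0 0 0 0 0 0.35;0 0 0 0 0 0 0.35'
python3 - <<'E'
from h import *
o=r.get_obs(); f=imaging.grab_frame("side"); print(np.round(R(o),3),np.round(o["joints"],3),np.round(o["tcp_pos"],4))
cv2.imwrite("pics/s2.png",cv2.resize(f["color"][130:290,200:400,::-1],None,fx=4,fy=4,interpolation=cv2.INTER_CUBIC));
E
```

```text
clock: 5.35
tcp_pos: [0.4396, -0.0204, 0.0289]
orientation: [-1.273, -1.108, 1.107]
contact_force: [-0.4, 0.1, -0.1]
grip_width: 0.0297
clock: 5.77
tcp_pos: [0.4394, -0.0202, 0.0291]
orientation: [-1.272, -1.109, 1.107]
contact_force: [-0.7, 1.1, 0.5]
grip_width: 0.03
[[ 0.137  0.002 -0.991]
 [ 0.991 -0.     0.137]
 [-0.    -1.    -0.002]] [ 0.419  0.499 -0.613  2.22   0.538  0.568  0.834] [ 0.4394 -0.0202  0.0291]
```

View pics/s2.png

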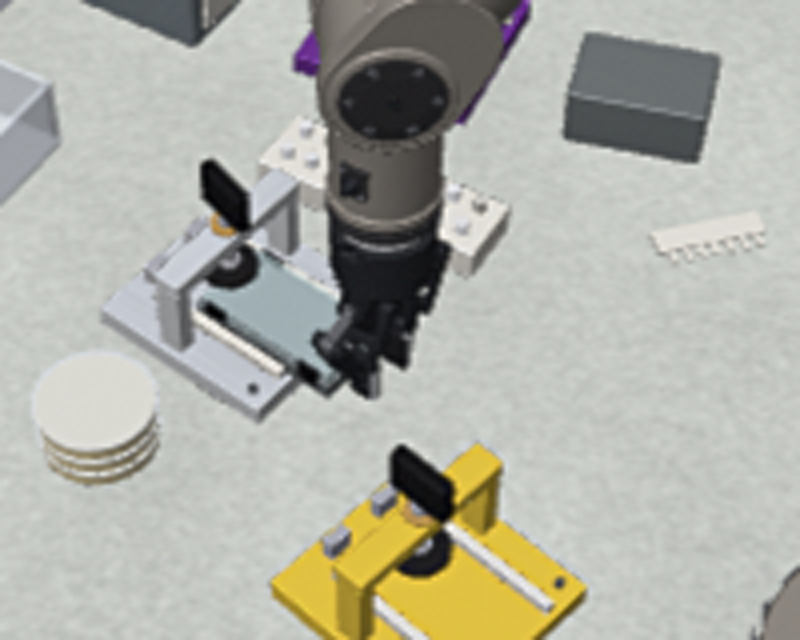

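Gripper is behind the cassette's near end at the right height and clear of the neighbours. Push along tool −z.

```bash
python3 -m jog '0 0 0 0 0 -2 0.35;0 0 0 0 0 -2 0.35;0 0 0 0 0 -2 0.35;0 0 0 0 0 -2 0.35;0 0 0 0 0 -2 0.35'; python3 -m jog '0 0 0 0 0 -1.5 0.35;0 0 0 0 0 -1.5 0.35;0 0 0 0 0 -1.5 0.35;0 0 0 0 0 -1.5 0.35;0 0 0 0 0 -1.5 0.35';python3 -m jog '0 0 0 0 0 -1.5 0.35;0 0 0 0 0 -1.5 0.35;0 0 0 0 0 -1.5 0.35;0 0 0 0 0 -1.5 0.35;0 0 0 0 0 -1.5 0.35'
```

```text
clock: 6.23
tcp_pos: [0.4489, -0.0215, 0.0283]
orientation: [-1.271, -1.108, 1.108]
contact_force: [0.5, -0.1, 0.5]
grip_width: 0.0296
clock: 6.65
tcp_pos: [0.4559, -0.0225, 0.0281]
orientation: [-1.27, -1.108, 1.108]
contact_force: [-1.1, 0.1, -0.9]
grip_width: 0.0298
clock: 7.07
tcp_pos: [0.4636, -0.0235, 0.0283]
orientation: [-1.271, -1.108, 1.108]
contact_force: [-2.1, 0.2, -1.2]
grip_width: 0.0295
```

```bash
python3 -m jog '0 0 0 0 0 -1.5 0.35;0 0 0 0 0 -2 0.35;0 0 0 0 0 -2 0.35;0 0 0 0 0 -2 0.35;0 0 0 0 0 -1.5 0.35'; python3 -m jog '0 0 0 0 0 -1.5 0.35;0 0 0 0 0 -2 0.35;0 0 0 0 0 -2 0.35;0 0 0 0 0 -2 0.35;0 0 0 0 0 -1.5 0.35'
python3 - <<'E'
from h import *
o=r.get_obs(); f=imaging.grab_frame("wrist"); print(np.round(o["contact_force"],2),np.round(o["tcp_pos"],4))
cv2.imwrite("pics/w3.png",f["color"][:,:,::-1])
E
```

```text
clock: 7.48
tcp_pos: [0.4727, -0.0248, 0.0283]
orientation: [-1.271, -1.108, 1.108]
contact_force: [-2.1, -0.1, -0.7]
grip_width: 0.0298
clock: 7.9
tcp_pos: [0.4817, -0.026, 0.0283]
orientation: [-1.271, -1.108, 1.108]
contact_force: [-2.7, 0.9, -0.6]
grip_width: 0.03
[-2.71  0.92 -0.62] [ 0.4817 -0.026   0.0283]
```

View pics/w3.png

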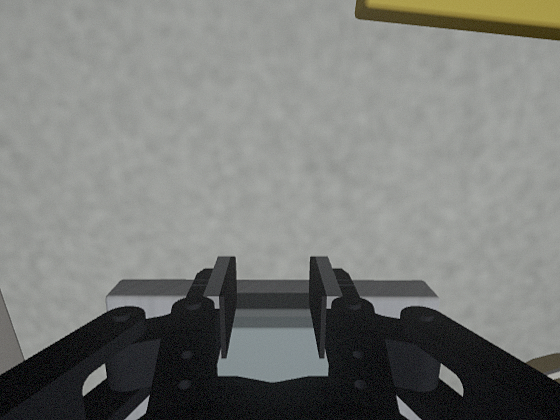

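Squarely pushing: both tips bear on the near end at v≈308, with the bed edge level at v≈281. About 12 mm to go, slower now.

```bash
python3 -m jog '0 0 0 0 0 -1 0.35;0 0 0 0 0 -1 0.35;0 0 0 0 0 -1 0.35;0 0 0 0 0 -1 0.35;0 0 0 0 0 -1 0.35'; python3 -m jog '0 0 0 0 0 -0.7 0.35;0 0 0 0 0 -0.5 0.35;0 0 0 0 0 -0.5 0.35;0 0 0 0 0 -0.5 0.35;0 0 0 0 0 -0.5 0.35'; python3 -m jog '0 0 0 0 0 -0.5 0.35;0 0 0 0 0 -0.5 0.35;0 0 0 0 0 -0.5 0.35;0 0 0 0 0 -0.5 0.35;0 0 0 0 0 -0.5 0.35'
```

```text
clock: 8.37
tcp_pos: [0.4863, -0.0267, 0.0283]
orientation: [-1.271, -1.108, 1.108]
contact_force: [-3.6, 0.6, 2.4]
grip_width: 0.0301
clock: 8.78
tcp_pos: [0.4889, -0.027, 0.0283]
orientation: [-1.271, -1.108, 1.108]
contact_force: [-3.2, 1.4, 2.8]
grip_width: 0.0299
clock: 9.2
tcp_pos: [0.4914, -0.0274, 0.0283]
orientation: [-1.271, -1.108, 1.108]
contact_force: [-4.5, 0.8, 3.4]
grip_width: 0.0297
```

```bash
python3 -m jog '0 0 0 0 0 -0.4 0.35;0 0 0 0 0 -0.4 0.35;0 0 0 0 0 -0.4 0.35;0 0 0 0 0 -0.4 0.35;0 0 0 0 0 0 0.35'; python3 -m jog '0 0 0 0 0 -0.3 0.35;0 0 0 0 0 -0.3 0.35;0 0 0 0 0 -0.3 0.35;0 0 0 0 0 -0.3 0.35;0 0 0 0 0 0 0.35'
```

```text
clock: 9.62
tcp_pos: [0.4931, -0.0276, 0.0283]
orientation: [-1.271, -1.108, 1.108]
contact_force: [-4.4, 0.0, 2.6]
grip_width: 0.0302
clock: 10.03
tcp_pos: [0.494, -0.0277, 0.0282]
orientation: [-1.27, -1.108, 1.108]
contact_force: [-4.8, 0.2, 3.6]
grip_width: 0.0299
```

```bash
python3 -m jog '0 0 0 0 0 -0.3 0.35;0 0 0 0 0 -0.3 0.35;0 0 0 0 0 -0.3 0.35;0 0 0 0 0 -0.3 0.35;0 0 0 0 0 0 0.35'; python3 -m jog '0 0 0 0 0 -0.3 0.35;0 0 0 0 0 -0.3 0.35;0 0 0 0 0 -0.3 0.35;0 0 0 0 0 -0.3 0.35;0 0 0 0 0 0 0.35'
```

```text
clock: 10.45
tcp_pos: [0.494, -0.0278, 0.0281]
orientation: [-1.269, -1.106, 1.11]
contact_force: [-7.9, 1.9, 6.1]
grip_width: 0.0296
clock: 10.87
tcp_pos: [0.494, -0.0278, 0.0279]
orientation: [-1.268, -1.105, 1.111]
contact_force: [-10.7, 1.5, 8.5]
grip_width: 0.0301
```

```bash
python3 -m jog '0 0 0 0 0 -0.4 0.35;0 0 0 0 0 -0.4 0.35;0 0 0 0 0 -0.4 0.35;0 0 0 0 0 0 0.35;0 0 0 0 0 0 0.35'; python3 -c "
from h import *
print(np.round(r.get_obs()['moment'],3))"; python3 -m jog '0 0 0 0 0 1.5 0.35;0 0 0 0 0 2 0.35;0 0 0 0 0 2.5 0.35;0 0 0 0 0 4 0.35;0 0 0 0 0 8 0.35'; python3 -m jog '0 0 0 0 0 10 0.35;0 0 0 0 -15 0 0.35;0 0 0 0 -25 0 0.35;0 0 0 0 -35 0 0.35;0 0 0 0 -40 0 0.35'; python3 -m jog '0 0 0 0 -40 0 0.6;0 0 0 0 -40 0 0.6;0 0 0 0 -40 0 0.6;0 0 0 0 0 -20 0.6;0 0 0 0 0 0 0.6'
python3 - <<'E'
from h import *
import pickle
o=r.get_obs(); f=imaging.grab_frame("wrist"); print(np.round(R(o),3),np.round(o["joints"],3),np.round(o["contact_force"],2),np.round(o["moment"],3),np.round(o["tcp_pos"],4))
cv2.imwrite("pics/w4.png",f["color"][:,:,::-1]); np.save("W_w4.npy",world_pts(f,o)); pickle.dump((o,f),open("w4.pkl","wb"))
E
```

```text
clock: 11.28
tcp_pos: [0.494, -0.0279, 0.0276]
orientation: [-1.267, -1.103, 1.112]
contact_force: [-13.3, 2.9, 9.7]
grip_width: 0.0296
[ 0.56   2.743 -0.064]
clock: 11.7
tcp_pos: [0.4815, -0.0258, 0.0287]
orientation: [-1.273, -1.11, 1.105]
contact_force: [-0.7, 0.0, 0.8]
grip_width: 0.03
clock: 12.12
tcp_pos: [0.4678, -0.0242, 0.1433]
orientation: [-1.268, -1.106, 1.11]
contact_force: [1.1, -0.9, 0.6]
grip_width: 0.0299
clock: 12.53
tcp_pos: [0.493, -0.0278, 0.2664]
orientation: [-1.279, -1.112, 1.104]
contact_force: [0.3, -0.8, -0.0]
grip_width: 0.0513
[[ 0.138  0.008 -0.99 ]
 [ 0.99  -0.002  0.138]
 [-0.001 -1.    -0.008]] [ 0.644  0.224 -0.813  1.9    0.187  1.086  1.189] [ 0.26 -0.85 -0.  ] [-0.009 -0.001  0.018] [ 0.493  -0.0278  0.2664]
```

View pics/w4.png

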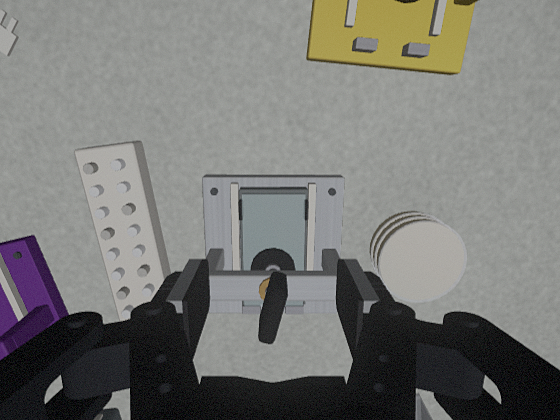

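The cassette's near edge (v≈188) lies just inside the bed edge (v≈178), and the far end touches the stop region at (258,307)/(295,307). Measure that, plus the knob's bar.

Run:
```python
from meas import *
W=np.load("W_w4.npy"); K=np.array([0.5837,-0.0402])
m=rectz(W,K,.14,.041,.048); P=W[m][:,:2]
a=np.radians(-8.0); ex=np.array([np.cos(a),np.sin(a)]); ey=np.array([-ex[1],ex[0]])
s=(P-K)@ex; t=(P-K)@ey
for t0 in np.arange(-.03,.031,.01):
    q=s[(abs(t-t0)<.004)]; print(round(t0,3),round(q.min(),4))
mb=(W[...,2]>.016)&(W[...,2]<.024); Q=W[mb][:,:2]; Q=Q[np.hypot(*(Q-K).T)<.14]; s=(Q-K)@ex;t=(Q-K)@ey
for t0 in (-.06,-.05,.05,.06):
    q=s[(abs(t-t0)<.004)]; print("bed",t0,np.round(q.min(),4))
m=rectz(W,K,.05,.138,.152); P=W[m]
print("knob",cv2.minAreaRect(P[:,:2].astype(np.float32)),np.median(P[:,2]))
mm=(np.hypot(W[...,0]-K[0],W[...,1]-K[1])<.09)&(W[...,2]>.092)&(W[...,2]<.099)
mm=cv2.morphologyEx(mm.astype(np.uint8),cv2.MORPH_OPEN,np.ones((3,3),np.uint8))>0
print("bridge",cv2.minAreaRect(W[mm][:,:2].astype(np.float32)))
```

```text
-0.03 -0.0767
-0.02 -0.0768
-0.01 -0.0769
0.0 -0.0767
0.01 -0.0769
0.02 -0.0771
0.03 -0.0772
bed -0.06 -0.0896
bed -0.05 -0.0897
bed 0.05 -0.0896
bed 0.06 -0.0897
knob ((0.583682119846344, -0.04022906720638275), (0.014159679412841797, 0.050043683499097824), 67.8146743774414) 0.145778618326451
bridge ((0.5835129618644714, -0.04026249796152115), (0.11566200107336044, 0.026038577780127525), 81.93968200683594)
```

Near edge is square and the bed overlap fits home (rim included). Knob bar: centre (0.5837, −0.0402), normal at 67.8°. Next I go over the knob.

```bash
python3 -m jog '0 0 0 0 0 -20 0.6;0 0 0 0 0 -35 0.6;0 0 0 0 0 -36.5 0.6;0 7 0 0 0 0 0.6;0 7 0 0 0 0 0.6'; python3 -m jog '0 0 0 0 20 0 0.6;0 0 0 0 30 0 0.6;0 0 0 0 15 0 0.6;0 0 0 0 0 0 0.6;0 0 0 0 0 0 0.6'
python3 - <<'E'
from h import *
o=r.get_obs(); f=imaging.grab_frame("wrist"); print(np.round(R(o),3),np.degrees(np.arctan2(R(o)[1,0],R(o)[0,0])),np.round(o["joints"],3),np.round(o["contact_force"],2),np.round(o["moment"],3),np.round(o["tcp_pos"],4))
cv2.imwrite("pics/w5.png",f["color"][:,:,::-1]); W=world_pts(f,o)
from meas import rectz
m=rectz(W,(.5837,-.0402),.05,.138,.152); P=W[m]
print("knob",cv2.minAreaRect(P[:,:2].astype(np.float32)),np.median(P[:,2]))
E
```

```text
clock: 13.0
tcp_pos: [0.5803, -0.0396, 0.2607]
orientation: [-1.364, -0.918, 0.921]
contact_force: [-0.5, 0.3, 1.2]
grip_width: 0.0515
clock: 13.42
tcp_pos: [0.5788, -0.0393, 0.197]
orientation: [-1.363, -0.922, 0.927]
contact_force: [-0.1, -0.7, 0.1]
grip_width: 0.0516
[[ 0.371 -0.003 -0.929]
 [ 0.929  0.     0.371]
 [-0.001 -1.     0.003]] 68.21992460288696 [ 0.495  0.446 -0.695  1.784  0.327  1.033  0.868] [-0.13 -0.72  0.08] [ 0.002  0.006 -0.011] [ 0.5788 -0.0393  0.197 ]
knob ((0.5835687518119812, -0.03994079306721687), (0.013746263459324837, 0.049284011125564575), 67.98478698730469) 0.14586304702388667
```

View pics/w5.png

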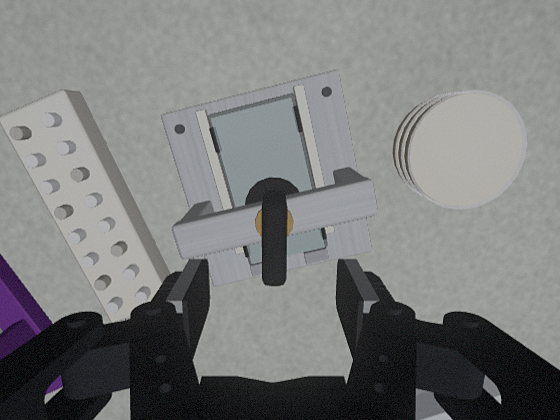

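Bar is at (273,235), with the jaws aligned to it and open on either side. Correct ~5 mm, lower 86 mm, then close.

```bash
python3 -m jog '0 0 0 1 0 -5 0.6;0 0 0 0 25 0 0.6;0 0 0 0 30 0 0.6;0 0 0 0 20 0 0.6;0 0 0 0 11 0 0.6'; python3 -m jog '0 0 0 0 0 0 0.6;0 0 0 0 0 0 0.6;0 0 0 0 0 0 0.6;0 0 0 0 0 0 0.6;0 0 0 0 0 0 0.6'
cat > st.py <<'E'
from h import *
o=r.get_obs(); q=R(o)
print("az %.2f"%np.degrees(np.arctan2(q[1,0],q[0,0])),"tilt",np.round(q[:2,1],4),"tcp",np.round(o["tcp_pos"],4),"w %.4f"%o["grip_width"])
print("F",np.round(o["contact_force"],2),"Ftool",np.round(q.T@o["contact_force"],2),"M",np.round(o["moment"],3),"tau7",round(o["tau"][6],3),"j7",round(o["joints"][6],3), "t",o["clock"])
E
python3 st.py
```

```text
clock: 13.88
tcp_pos: [0.5852, -0.0408, 0.111]
orientation: [-1.365, -0.923, 0.925]
contact_force: [-0.4, -0.5, -0.6]
grip_width: 0.0512
clock: 14.3
tcp_pos: [0.5864, -0.0406, 0.1137]
orientation: [-1.367, -0.926, 0.923]
contact_force: [0.7, 0.4, 0.5]
grip_width: 0.0512
az 68.16 tilt [ 0.0024 -0.0003] tcp [ 0.5864 -0.0406  0.1137] w 0.0512
F [0.71 0.44 0.46] Ftool [ 0.67 -0.46 -0.5 ] M [ 0.065 -0.098 -0.001] tau7 0.003 j7 0.796 t 14.3
```

```bash
python3 -m jog '0 0 0 -0.6 2 2.7 0.6;0 0 0 0 0 0 0.6;0 0 0 0 0 0 0.6;0 0 0 0 0 0 0.6;0 0 0 0 0 0 0.6'; python3 st.py;  python3 -m jog '0 0 0 0 0 0 0;0 0 0 0 0 0 0;0 0 0 0 0 0 0;0 0 0 0 0 0 0;0 0 0 0 0 0 0' 40; python3 st.py; python3 -m jog '0 0 0 0 0 0 0;0 0 0 0 0 0 0;0 0 0 0 0 0 0;0 0 0 0 0 0 0;0 0 0 0 0 0 0' 40; python3 st.py
```

```text
clock: 14.72
tcp_pos: [0.5828, -0.0401, 0.1103]
orientation: [-1.366, -0.924, 0.924]
contact_force: [-0.2, 0.3, -0.2]
grip_width: 0.0509
az 68.17 tilt [ 0.0001 -0.    ] tcp [ 0.5828 -0.0401  0.1103] w 0.0509
F [-0.23  0.26 -0.21] Ftool [0.15 0.21 0.31] M [ 0.013 -0.01   0.013] tau7 0.0 j7 0.793 t 14.7167
clock: 15.13
tcp_pos: [0.5828, -0.04, 0.1104]
orientation: [-1.366, -0.924, 0.924]
contact_force: [0.7, 0.7, 1.3]
grip_width: 0.0136
az 68.18 tilt [0.0001 0.    ] tcp [ 0.5828 -0.04    0.1104] w 0.0136
F [0.67 0.66 1.27] Ftool [ 0.86 -1.27 -0.38] M [0.033 0.064 0.012] tau7 0.005 j7 0.793 t 15.1333
clock: 15.55
tcp_pos: [0.5828, -0.0401, 0.1104]
orientation: [-1.366, -0.924, 0.924]
contact_force: [0.3, 0.2, 1.7]
grip_width: 0.0132
az 68.17 tilt [0.0001 0.    ] tcp [ 0.5828 -0.0401  0.1104] w 0.0132
F [0.25 0.15 1.74] Ftool [ 0.23 -1.74 -0.18] M [0.012 0.045 0.008] tau7 0.005 j7 0.793 t 15.55
```

Gripped (13 mm), with lateral force near zero. Turn clockwise 25° (always less than the minimum free travel of 34°) and check the noise of the torque.

```bash
cat > tq.py <<'E'
import sys
from h import *
n=int(sys.argv[1]) if len(sys.argv)>1 else 5
M=[];T=[];A=[];F=[]
for i in range(n):
    imaging.grab_frame("wrist"); o=r.get_obs(); q=R(o); M.append(o["moment"][2]); T.append(o["tau"][6]); A.append(np.degrees(np.arctan2(q[1,0],q[0,0]))); F.append(q.T@o["contact_force"])
print("t %.2f az %.2f Mz %.4f +- %.4f tau7 %.4f"%(o["clock"],np.mean(A),np.mean(M),np.std(M)/np.sqrt(n),np.mean(T)),"Ftool",np.round(np.mean(F,0),1),"tcp",np.round(o["tcp_pos"],4),"w %.4f"%o["grip_width"],"j7 %.2f"%o["joints"][6])
E
python3 tq.py 6; python3 -m jog '0 5 0 0 0 0 0;0 5 0 0 0 0 0;0 5 0 0 0 0 0;0 0 0 0 0 0 0;0 0 0 0 0 0 0'; python3 tq.py 6;  python3 -m jog '0 5 0 0 0 0 0;0 5 0 0 0 0 0;0 0 0 0 0 0 0;0 0 0 0 0 0 0;0 0 0 0 0 0 0'; python3 tq.py 6
```

```text
t 15.85 az 68.17 Mz -0.0137 +- 0.0069 tau7 0.0048 Ftool [ 0.2 -1.3  0.5] tcp [ 0.5828 -0.0401  0.1103] w 0.0134 j7 0.79
clock: 16.27
tcp_pos: [0.583, -0.0397, 0.1104]
orientation: [-1.446, -0.727, 0.726]
contact_force: [1.4, 1.9, -0.2]
grip_width: 0.0136
t 16.57 az 53.28 Mz 0.0011 +- 0.0161 tau7 0.0123 Ftool [ 2.  -0.7  0.1] tcp [ 0.5829 -0.0398  0.1104] w 0.0132 j7 0.57
clock: 16.98
tcp_pos: [0.5831, -0.0396, 0.1104]
orientation: [-1.488, -0.592, 0.591]
contact_force: [2.5, 3.2, -0.6]
grip_width: 0.0135
t 17.28 az 43.26 Mz -0.0210 +- 0.0058 tau7 0.0239 Ftool [4.6 1.2 0.9] tcp [ 0.5831 -0.0396  0.1104] w 0.0137 j7 0.41
```

```bash
python3 -m jog '0 0 0 1 0 0 0;0 0 0 0.5 0 0 0;0 0 0 0 0 0 0;0 0 0 0 0 0 0;0 0 0 0 0 0 0'; python3 tq.py 5;  python3 -m jog '0 4 0 0 0 0 0;0 4 0 0 0 0 0;0 0 0 0 0 0 0;0 0 0 0 0 0 0;0 0 0 0 0 0 0'; python3 tq.py 5
```

```text
clock: 17.7
tcp_pos: [0.5832, -0.0396, 0.1103]
orientation: [-1.49, -0.588, 0.59]
contact_force: [-3.2, 1.3, 4.9]
grip_width: 0.0136
t 17.95 az 43.15 Mz 0.0061 +- 0.0116 tau7 0.0125 Ftool [-1.3 -5.6  3.3] tcp [ 0.5832 -0.0395  0.1103] w 0.0132 j7 0.41
clock: 18.37
tcp_pos: [0.5834, -0.0394, 0.1103]
orientation: [-1.517, -0.482, 0.483]
contact_force: [-3.0, 0.6, 5.9]
grip_width: 0.0136
t 18.62 az 35.30 Mz -0.0203 +- 0.0116 tau7 0.0127 Ftool [-2.3 -5.6  2.6] tcp [ 0.5834 -0.0394  0.1103] w 0.0133 j7 0.29
```

```bash
python3 -m jog '0 3 0 0 0 0 0;0 3 0 0 0 0 0;0 0 0 0 0 0 0;0 0 0 0 0 0 0;0 0 0 0 0 0 0' >/dev/null; python3 tq.py 5;  python3 -m jog '0 3 0 0 0 0 0;0 3 0 0 0 0 0;0 0 0 0 0 0 0;0 0 0 0 0 0 0;0 0 0 0 0 0 0'>/dev/null; python3 tq.py 5;  python3 -m jog '0 3 0 0 0 0 0;0 3 0 0 0 0 0;0 0 0 0 0 0 0;0 0 0 0 0 0 0;0 0 0 0 0 0 0'>/dev/null; python3 tq.py 5
```

```text
t 19.28 az 29.36 Mz 0.0028 +- 0.0065 tau7 -0.0010 Ftool [-2.  -5.8  2.8] tcp [ 0.5835 -0.0394  0.1103] w 0.0136 j7 0.20
t 19.95 az 23.39 Mz 0.0003 +- 0.0132 tau7 -0.0027 Ftool [-2.2 -5.5  2.3] tcp [ 0.5837 -0.0393  0.1103] w 0.0139 j7 0.11
t 20.62 az 17.33 Mz 0.0136 +- 0.0129 tau7 -0.0019 Ftool [-2.1 -4.8  1.8] tcp [ 0.5838 -0.0392  0.1103] w 0.0136 j7 0.02
```

```bash
python3 -m jog '0 3 0 0 0 0 0;0 3 0 0 0 0 0;0 0 0 0 0 0 0;0 0 0 0 0 0 0;0 0 0 0 0 0 0' >/dev/null; python3 tq.py 5;  python3 -m jog '0 3 0 0 0 0 0;0 3 0 0 0 0 0;0 0 0 0 0 0 0;0 0 0 0 0 0 0;0 0 0 0 0 0 0'>/dev/null; python3 tq.py 5;  python3 -m jog '0 3 0 0 0 0 0;0 3 0 0 0 0 0;0 0 0 0 0 0 0;0 0 0 0 0 0 0;0 0 0 0 0 0 0'>/dev/null; python3 tq.py 5
```

```text
t 21.28 az 11.24 Mz 0.0090 +- 0.0132 tau7 0.0064 Ftool [-1.1 -4.6  0.9] tcp [ 0.5839 -0.0392  0.1103] w 0.0133 j7 -0.07
t 21.95 az 5.22 Mz -0.0270 +- 0.0085 tau7 0.0034 Ftool [-0.4 -3.   0.5] tcp [ 0.584  -0.0391  0.1103] w 0.0133 j7 -0.16
t 22.62 az -0.79 Mz 0.0230 +- 0.0080 tau7 0.0003 Ftool [ 1.7 -1.4  0.3] tcp [ 0.5841 -0.0391  0.1103] w 0.0136 j7 -0.26
```

```bash
python3 -m jog '0 3 0 0 0 0 0;0 3 0 0 0 0 0;0 0 0 0 0 0 0;0 0 0 0 0 0 0;0 0 0 0 0 0 0' >/dev/null; python3 tq.py 5;  python3 -m jog '0 3 0 0 0 0 0;0 3 0 0 0 0 0;0 0 0 0 0 0 0;0 0 0 0 0 0 0;0 0 0 0 0 0 0'>/dev/null; python3 tq.py 5;  python3 -m jog '0 3 0 0 0 0 0;0 3 0 0 0 0 0;0 0 0 0 0 0 0;0 0 0 0 0 0 0;0 0 0 0 0 0 0'>/dev/null; python3 tq.py 5
```

```text
t 23.28 az -6.78 Mz 0.0031 +- 0.0135 tau7 -0.0035 Ftool [4.  0.5 0.9] tcp [ 0.5843 -0.0391  0.1104] w 0.0137 j7 -0.35
t 23.95 az -12.81 Mz -0.0048 +- 0.0161 tau7 -0.0155 Ftool [5.5 1.4 1.1] tcp [ 0.5844 -0.0391  0.1104] w 0.0137 j7 -0.44
t 24.62 az -18.82 Mz 0.0198 +- 0.0167 tau7 -0.0161 Ftool [5.8 1.8 1.2] tcp [ 0.5845 -0.0392  0.1104] w 0.0136 j7 -0.53
```

```bash
python3 -m jog '0 0 0 0.6 0 0 0;0 0 0 0.6 0 0 0;0 0 0 0 0 0 0;0 0 0 0 0 0 0;0 0 0 0 0 0 0' >/dev/null; python3 tq.py 5;  python3 -m jog '0 3 0 0 0 0 0;0 3 0 0 0 0 0;0 0 0 0 0 0 0;0 0 0 0 0 0 0;0 0 0 0 0 0 0'>/dev/null; python3 tq.py 5;  python3 -m jog '0 3 0 0 0 0 0;0 3 0 0 0 0 0;0 0 0 0 0 0 0;0 0 0 0 0 0 0;0 0 0 0 0 0 0'>/dev/null; python3 tq.py 5
```

```text
t 25.28 az -18.82 Mz 0.0018 +- 0.0093 tau7 -0.0077 Ftool [ 0.2 -3.7  1.6] tcp [ 0.5847 -0.0392  0.1103] w 0.0135 j7 -0.53
t 25.95 az -24.78 Mz 0.0029 +- 0.0107 tau7 0.0044 Ftool [-1.2 -4.3  2.1] tcp [ 0.5848 -0.0393  0.1103] w 0.0138 j7 -0.62
t 26.62 az -30.78 Mz -0.0050 +- 0.0053 tau7 0.0053 Ftool [-1.4 -4.4  2.1] tcp [ 0.5849 -0.0394  0.1103] w 0.0136 j7 -0.71
```

```bash
python3 -m jog '0 3 0 0 0 0 0;0 3 0 0 0 0 0;0 0 0 0 0 0 0;0 0 0 0 0 0 0;0 0 0 0 0 0 0' >/dev/null; python3 tq.py 5;  python3 -m jog '0 3 0 0 0 0 0;0 3 0 0 0 0 0;0 0 0 0 0 0 0;0 0 0 0 0 0 0;0 0 0 0 0 0 0'>/dev/null; python3 tq.py 5;  python3 - <<'E'
from h import *
f=imaging.grab_frame("wrist"); cv2.imwrite("pics/w6.png",f["color"][:,:,::-1])
E
```

```text
t 27.28 az -36.78 Mz 0.0103 +- 0.0124 tau7 0.0046 Ftool [-0.9 -3.5  2. ] tcp [ 0.585  -0.0394  0.1103] w 0.0135 j7 -0.80
t 27.95 az -42.79 Mz 0.0062 +- 0.0065 tau7 0.0012 Ftool [-0.1 -2.5  2.4] tcp [ 0.5851 -0.0395  0.1103] w 0.0136 j7 -0.89
```

View pics/w6.png

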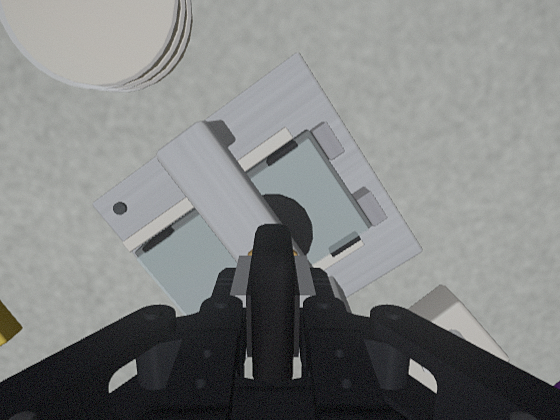

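The bar sits squarely in the jaws. The cassette's far end is flush with both stops at (328,140) and (370,208), which confirms home. No bite yet at 111°.

```bash
python3 -m jog '0 3 0 0 0 0 0;0 3 0 0 0 0 0;0 0 0 0 0 0 0;0 0 0 0 0 0 0;0 0 0 0 0 0 0' >/dev/null; python3 tq.py 6;  python3 -m jog '0 3 0 0 0 0 0;0 3 0 0 0 0 0;0 0 0 0 0 0 0;0 0 0 0 0 0 0;0 0 0 0 0 0 0'>/dev/null; python3 tq.py 6
```

```text
t 28.72 az -48.80 Mz 0.0499 +- 0.0113 tau7 -0.0315 Ftool [ 1.4 -1.5  3.2] tcp [ 0.5852 -0.0397  0.1104] w 0.0135 j7 -0.98
t 29.43 az -54.79 Mz 0.0816 +- 0.0046 tau7 -0.0762 Ftool [ 3.6 -0.3  3.5] tcp [ 0.5853 -0.0397  0.1104] w 0.0136 j7 -1.07
```

Bite felt: torque rises from ~0 at az −42.8 to 0.03 at −48.8 and 0.08 at −54.8. A few more points will let me fit it.

```bash
python3 -m jog '0 3 0 0 0 0 0;0 3 0 0 0 0 0;0 0 0 0 0 0 0;0 0 0 0 0 0 0;0 0 0 0 0 0 0' >/dev/null; python3 tq.py 6;  python3 -m jog '0 3 0 0 0 0 0;0 3 0 0 0 0 0;0 0 0 0 0 0 0;0 0 0 0 0 0 0;0 0 0 0 0 0 0'>/dev/null; python3 tq.py 6; python3 -m jog '0 3 0 0 0 0 0;0 3 0 0 0 0 0;0 0 0 0 0 0 0;0 0 0 0 0 0 0;0 0 0 0 0 0 0'>/dev/null; python3 tq.py 6
```

```text
t 30.15 az -60.80 Mz 0.1367 +- 0.0080 tau7 -0.1309 Ftool [ 3.3 -0.6  4. ] tcp [ 0.5854 -0.0399  0.1104] w 0.0134 j7 -1.16
t 30.87 az -66.80 Mz 0.1661 +- 0.0051 tau7 -0.1608 Ftool [ 3.3 -0.4  4.4] tcp [ 0.5854 -0.04    0.1104] w 0.0135 j7 -1.25
t 31.58 az -72.81 Mz 0.1648 +- 0.0118 tau7 -0.1717 Ftool [ 3.2 -0.7  4.8] tcp [ 0.5855 -0.0401  0.1105] w 0.0134 j7 -1.34
```

Run:
```python
from h import *
import pickle
for i in range(8):
    o=r.get_obs(); f=imaging.grab_frame("wrist"); q=R(o)
    print("%.2f Mz %.4f tau7 %.4f az %.3f"%(o["clock"],o["moment"][2],o["tau"][6],np.degrees(np.arctan2(q[1,0],q[0,0]))))
W=world_pts(f,o)
from meas import rectz
m=rectz(W,(.5845,-.0397),.04,.142,.150); P=W[m]; rc=cv2.minAreaRect(P[:,:2].astype(np.float32)); print(rc,m.sum())
cv2.imwrite("pics/w7.png",f["color"][:,:,::-1]); pickle.dump((o,f),open("w7.pkl","wb"))
```

```text
31.58 Mz 0.2145 tau7 -0.1714 az -72.809
31.63 Mz 0.1485 tau7 -0.1714 az -72.808
31.68 Mz 0.1573 tau7 -0.1714 az -72.808
31.73 Mz 0.1851 tau7 -0.1714 az -72.808
31.78 Mz 0.1376 tau7 -0.1714 az -72.805
31.83 Mz 0.2139 tau7 -0.1714 az -72.807
31.88 Mz 0.2393 tau7 -0.1714 az -72.810
31.93 Mz 0.1735 tau7 -0.1714 az -72.813
((0.5864407420158386, -0.04153779149055481), (0.047077786177396774, 0.026004182174801826), 28.1986026763916) 6584
```

View pics/w7.png

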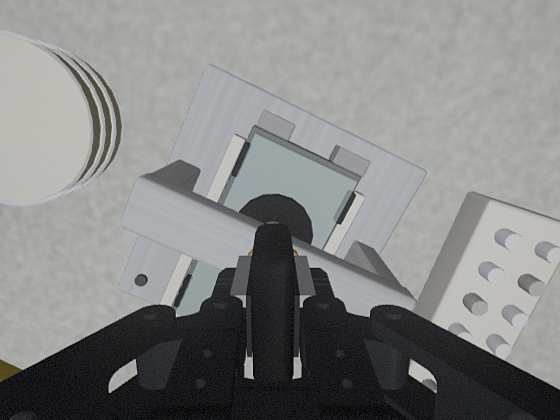

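Static, no relaxation. Fit: bite at hand azimuth ≈ −42° (±1.5°), so the screw should end at ≈ −87°, and the hand slightly past that because of the bar's twist. I go to −85 first, then check torque.

```bash
python3 -m jog '0 3 0 0 0 0 0;0 3 0 0 0 0 0;0 0 0 0 0 0 0;0 0 0 0 0 0 0;0 0 0 0 0 0 0' >/dev/null; python3 tq.py 6;  python3 -m jog '0 3 0 0 0 0 0;0 3 0 0 0 0 0;0 0 0 0 0 0 0;0 0 0 0 0 0 0;0 0 0 0 0 0 0'>/dev/null; python3 tq.py 6
```

```text
t 32.70 az -78.81 Mz 0.1980 +- 0.0099 tau7 -0.1953 Ftool [ 2.7 -0.6  5.4] tcp [ 0.5855 -0.0403  0.1104] w 0.0135 j7 -1.44
t 33.42 az -84.81 Mz 0.1986 +- 0.0164 tau7 -0.2136 Ftool [ 2.5 -0.5  5.4] tcp [ 0.5856 -0.0404  0.1105] w 0.0135 j7 -1.53
```

Torque 0.21 at −84.8. A little more to hand ≈ −88, then release and read the bar's sprung-back angle with the camera.

```bash
python3 -m jog '0 2 0 0 0 0 0;0 1.5 0 0 0 0 0;0 0 0 0 0 0 0;0 0 0 0 0 0 0;0 0 0 0 0 0 0' >/dev/null; python3 tq.py 6;  python3 -m jog '0 0 0 0 0 0 0.2;0 0 0 0 0 0 0.4;0 0 0 0 0 0 0.6;0 0 0 0 0 0 0.6;0 0 0 0 0 0 0.6'; python3 -m jog '0 0 0 0 -10 0 0.6;0 0 0 0 -20 0 0.6;0 0 0 0 -30 0 0.6;0 0 0 0 -25 0 0.6;0 0 0 0 0 0 0.6'; python3 -m jog '0 0 0 0 0 0 0.6;0 0 0 0 0 0 0.6;0 0 0 0 0 0 0.6;0 0 0 0 0 0 0.6;0 0 0 0 0 0 0.6'
python3 - <<'E'
from h import *
import pickle
from meas import rectz
o=r.get_obs(); f=imaging.grab_frame("wrist"); q=R(o); W=world_pts(f,o)
print("az",np.degrees(np.arctan2(q[1,0],q[0,0])),o["tcp_pos"],o["moment"])
m=rectz(W,(.5837,-.0402),.05,.138,.152); P=W[m]; rc=cv2.minAreaRect(P[:,:2].astype(np.float32)); print(rc,m.sum())
cv2.imwrite("pics/w8.png",f["color"][:,:,::-1]); pickle.dump((o,f),open("w8.pkl","wb"))
E
```

```text
t 34.13 az -88.31 Mz 0.2574 +- 0.0128 tau7 -0.2473 Ftool [ 2.2 -0.4  5.7] tcp [ 0.5855 -0.0405  0.1105] w 0.0132 j7 -1.58
clock: 34.55
tcp_pos: [0.5842, -0.0393, 0.1099]
orientation: [-1.224, 1.189, -1.187]
contact_force: [0.1, 0.4, 0.1]
grip_width: 0.0513
clock: 34.97
tcp_pos: [0.5881, -0.0395, 0.2014]
orientation: [-1.216, 1.181, -1.192]
contact_force: [1.9, -0.0, -0.2]
grip_width: 0.0512
clock: 35.38
tcp_pos: [0.5844, -0.0395, 0.1944]
orientation: [-1.224, 1.189, -1.187]
contact_force: [-0.2, -0.4, -0.0]
grip_width: 0.0513
az -88.3296305332292 [ 0.58436529 -0.0394671   0.19438206] [-0.00089933  0.03423018 -0.0077513 ]
((0.5841785073280334, -0.0403599739074707), (0.04919923096895218, 0.013990375213325024), 7.441684246063232) 2204
```

View pics/w8.png

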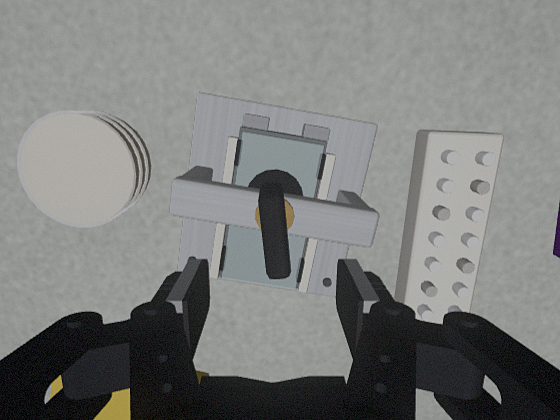

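Bar now free at −82.6° (normal), so it sprang back 5.7° as described. That is ≈ 40.5° past the bite, ~4° short of an eighth. I regrip and give it the remainder.

```bash
python3 -m jog '0 -5.7 0 0.7 0 0 0.6;0 0 0 0 20 0 0.6;0 0 0 0 30 0 0.6;0 0 0 0 24 0 0.6;0 0 0 0 9 0 0.6'; python3 -m jog '0 0 0 0 0 0 0.6;0 0 0 0 0 0 0.6;0 0 0 0 0 0 0.6;0 0 0 0 0 0 0.6;0 0 0 0 0 0 0.6'; python3 st.py
```

```text
clock: 35.85
tcp_pos: [0.5826, -0.0401, 0.1087]
orientation: [-1.271, 1.118, -1.111]
contact_force: [-1.7, -0.5, -1.1]
grip_width: 0.0514
clock: 36.27
tcp_pos: [0.5859, -0.0401, 0.1137]
orientation: [-1.266, 1.112, -1.115]
contact_force: [-0.1, -0.1, 0.2]
grip_width: 0.0517
az -82.63 tilt [0.0024 0.    ] tcp [ 0.5859 -0.0401  0.1137] w 0.0517
F [-0.06 -0.06  0.16] Ftool [ 0.06 -0.16 -0.07] M [-0.014 -0.005  0.001] tau7 0.0 j7 -1.488 t 36.2667
```

```bash
python3 -m jog '0 0 0 0 0 0 0.6;0 0 0 0 0 0 0.6;0 0 0 0 0 0 0;0 0 0 0 0 0 0;0 0 0 0 0 0 0' 40; python3 -m jog '0 0 0 0 0 0 0;0 0 0 0 0 0 0;0 0 0 0 0 0 0;0 0 0 0 0 0 0;0 0 0 0 0 0 0'; python3 tq.py 6; python3 -m jog '0 3 0 0 0 0 0;0 3 0 0 0 0 0;0 0 0 0 0 0 0;0 0 0 0 0 0 0;0 0 0 0 0 0 0'>/dev/null; python3 tq.py 6
```

```text
clock: 36.68
tcp_pos: [0.585, -0.0402, 0.1123]
orientation: [-1.267, 1.114, -1.114]
contact_force: [-0.8, -0.2, 0.6]
grip_width: 0.0153
clock: 37.1
tcp_pos: [0.585, -0.0404, 0.1124]
orientation: [-1.267, 1.114, -1.114]
contact_force: [-1.3, -1.5, 3.8]
grip_width: 0.0136
t 37.40 az -82.64 Mz -0.0316 +- 0.0100 tau7 -0.0044 Ftool [ 2.  -3.3 -1.2] tcp [ 0.585  -0.0404  0.1124] w 0.0137 j7 -1.49
t 38.12 az -88.60 Mz 0.2238 +- 0.0084 tau7 -0.1978 Ftool [ 3.4 -4.8 -1.3] tcp [ 0.5851 -0.0404  0.1124] w 0.0130 j7 -1.58
```

```bash
python3 -m jog '0 2 0 0 0 0 0;0 1.2 0 0 0 0 0;0 0 0 0 0 0 0;0 0 0 0 0 0 0;0 0 0 0 0 0 0'>/dev/null; python3 tq.py 6; python3 -m jog '0 0 0 0 0 0 0.2;0 0 0 0 0 0 0.4;0 0 0 0 0 0 0.6;0 0 0 0 0 0 0.6;0 0 0 0 0 0 0.6'; python3 -m jog '0 0 0 0 -10 0 0.6;0 0 0 0 -20 0 0.6;0 0 0 0 -30 0 0.6;0 0 0 0 -25 0 0.6;0 0 0 0 0 0 0.6'; python3 -m jog '0 0 0 0 0 0 0.6;0 0 0 0 0 0 0.6;0 0 0 0 0 0 0.6;0 0 0 0 0 0 0.6;0 0 0 0 0 0 0.6'
python3 - <<'E'
from h import *
import pickle
from meas import rectz
o=r.get_obs(); f=imaging.grab_frame("wrist"); q=R(o); W=world_pts(f,o)
print("az",np.degrees(np.arctan2(q[1,0],q[0,0])),o["tcp_pos"],o["moment"])
m=rectz(W,(.5837,-.0402),.05,.138,.152); P=W[m]; rc=cv2.minAreaRect(P[:,:2].astype(np.float32)); print(rc,m.sum())
cv2.imwrite("pics/w9.png",f["color"][:,:,::-1]); pickle.dump((o,f),open("w9.pkl","wb"))
E
```

```text
t 38.83 az -91.81 Mz 0.2605 +- 0.0127 tau7 -0.2669 Ftool [ 3.4 -5.1 -0.8] tcp [ 0.5851 -0.0405  0.1125] w 0.0135 j7 -1.63
clock: 39.25
tcp_pos: [0.5848, -0.0396, 0.112]
orientation: [-1.194, 1.233, -1.232]
contact_force: [-0.1, -1.0, -0.2]
grip_width: 0.0511
clock: 39.67
tcp_pos: [0.5883, -0.0401, 0.2035]
orientation: [-1.186, 1.226, -1.237]
contact_force: [0.3, 0.2, 0.5]
grip_width: 0.0513
clock: 40.08
tcp_pos: [0.5844, -0.0401, 0.1963]
orientation: [-1.195, 1.234, -1.232]
contact_force: [1.0, -0.4, 0.3]
grip_width: 0.0514
az -91.82192533263797 [ 0.58439587 -0.04011817  0.19634947] [ 0.01087269 -0.01809018  0.07706616]
((0.5841765403747559, -0.04031210020184517), (0.04906981438398361, 0.014042548835277557), 4.541894912719727) 2163
```

View pics/w9.png

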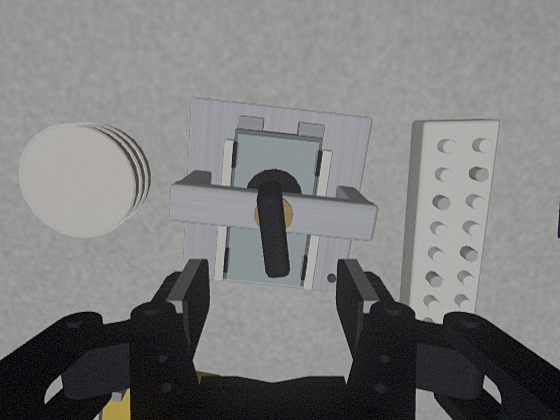

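Bar free at −85.5°: ≈ 43.5° past the bite, within my bite uncertainty of an eighth and not over it. Retreat and check cassette and bystanders.

```bash
python3 -m jog '0 0 0 0 -20 0 0.6;0 0 0 0 -25 0 0.6;0 0 0 0 -25 0 0.6;0 0 0 0 -20 0 0.6;0 0 0 0 0 0 0.6' >/dev/null; python3 -m jog '0 0 0 0 0 0 0.6;0 0 0 0 0 0 0.6;0 0 0 0 0 0 0.6;0 0 0 0 0 0 0.6;0 0 0 0 0 0 0.6'
python3 - <<'E'
from meas import *
o=r.get_obs(); f=imaging.grab_frame("wrist"); W=world_pts(f,o); K=np.array([.5837,-.0402])
a=np.radians(-8.0); ex=np.array([np.cos(a),np.sin(a)]); ey=np.array([-ex[1],ex[0]])
m=(W[...,2]>.041)&(W[...,2]<.048); P=W[m][:,:2]; s=(P-K)@ex;t=(P-K)@ey
k=(abs(t)<.035)&(abs(s)<.1); s=s[k];t=t[k]
for t0 in(-.025,-.015,0,.015,.025):
    q=s[abs(t-t0)<.003]; print(t0,np.round([q.min(),q.max()],4))
m=(W[...,2]>.036)&(W[...,2]<.040); P=W[m][:,:2]; s=(P-K)@ex;t=(P-K)@ey;k=(abs(t)<.035)&(s>.045)&(s<.08); print("stop face",np.percentile(s[k],[1,5,50]),k.sum())
m=rectz(W,K,.05,.138,.152); print("bar",cv2.minAreaRect(W[m][:,:2].astype(np.float32))[2])
A=np.load("C_side.npy"); B=imaging.grab_frame("side")["color"]
cv2.imwrite("pics/cmp.png",np.hstack([A,B])[:,:,::-1][:, :, :] if 0 else cv2.resize(np.hstack([A,B])[:,:,::-1],(800,300)))
A=np.load("C_scene.npy"); B=imaging.grab_frame("scene")["color"]; d=np.abs(A.astype(int)-B).max(2)
cv2.imwrite("pics/diff.png",np.hstack([np.clip(d*3,0,255).astype(np.uint8)[200:],cv2.cvtColor(B,cv2.COLOR_RGB2GRAY)[200:]])[:, :1120][:, :] if 0 else np.clip(d*3,0,255).astype(np.uint8))
E
```

```text
clock: 40.97
tcp_pos: [0.5845, -0.0402, 0.2863]
orientation: [-1.195, 1.234, -1.232]
contact_force: [0.1, -1.1, 0.4]
grip_width: 0.0515
-0.025 [-0.0768  0.0465]
-0.015 [-0.0772  0.0464]
0 [-0.077   0.0465]
0.015 [-0.0774  0.0464]
0.025 [-0.0776  0.0464]
stop face [0.0464536  0.04731931 0.05392831] 448
bar 4.527538776397705
```

View pics/diff.png

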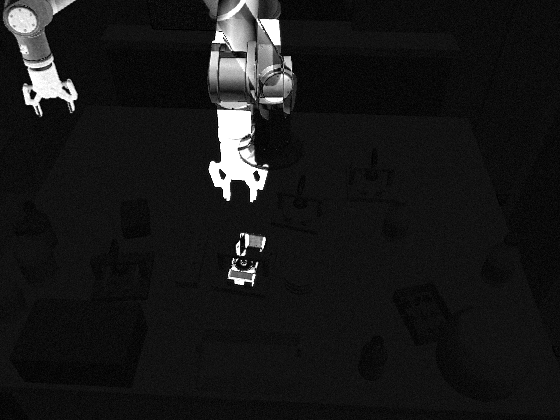

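The glass top spans −77 to +46.5 mm, so it is centred at −15 mm, which is exactly home, and square. The difference image shows changes only at the robot, cassette and knob. Handing in.

```bash
python3 -c "
from bench import r
print(r.hand_in())"
```

```text
the job is handed in; nothing more can be done
None
```

I pushed the cassette home, tightened the knob about an eighth of a turn past the bite, let go and handed the job in at about 41 s. `hand_in` gave no verdict.

- **Cassette:** I pushed it slowly about 44 mm until it stopped dead against both end stops, with 13 N at most along the push. The last wrist picture shows it centred at x ≈ −15 mm in the press's frame and square to the stops, which is home.
- **Knob:** I felt the bite after about 110° of free turning. I turned on, let go once to read how far the bar sprang back (5.7°), then gripped again and added the last few degrees. The free bar now stands about 43.5° past the bite, against 45° for an eighth of a turn.
- **Uncertain:**
  - I could only place the bite to about ±1.5° (a looser bound is −4° to +2.5°).
  - The torque curve did not match the description well. It rose more steeply just after the bite, and the last reading was 0.26–0.27 N m rather than about 0.2. I therefore went by angle rather than torque.
- **Surroundings:** Comparing the scene camera before and after, only the robot, the cassette and the knob had changed. The gripper ended open, about 14 cm above the knob, touching nothing.

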